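# Hold the bore probe centred in the plated bracket

### The job

Check the fresh plating inside the bracket's round bore: grip the probe gauge by its handle, lift it out of its rest and lower its rod down through the bore from above without the rod touching the bracket, until the sprung foot stands on the bracket's upper face and gently reads about 12 mm of slide. Finish while still gripping the gauge there, upright, still and with the rod centred in the bore; do not let go, and leave the other hardware on the bench where it is.

Things in the scene. Friction and masses are not known exactly. Their poses are not given: they have to be found in the camera images.
- gauge: bore probe gauge, about 0.27 kg, hanging upright in its rest, free to lift straight out. Origin at its rod's tip, z up along the rod. Steel rod 8 mm across, z 0 to 105 mm; crossbar plate 30 (x) x 74 (y) mm, z 105 to 113, which lies on the rest's cheeks; black square handle 26 x 26 mm (sides along x and y), z 113 to 175, to grip with the fingertips above the crossbar; 6 mm button on top
- rod_tip (a point): centre of the rod's lower end (same point as the gauge's origin)
- rod_coil (a point): point on the rod's axis 50 mm above its tip, marked by a 6 mm copper band: the sensing coil
- foot (a joint): slide of the gauge's sprung foot, m: 0 hanging free, grows as the foot is pushed up the rod, stop at 0.025. Aluminium bridge 44 (y) x 12 mm with two legs 8 (y) x 10 mm, centred 18 mm either side of the rod, that straddle the bore; leg undersides 50 mm + reading above the rod's tip. Spring 2 N at 0 plus 0.1 N per mm (3.2 N at 12 mm)
- bracket: plated U-shaped steel bracket, fixed, standing on two 8 mm legs along its y edges: top plate 90 (x) x 80 (y) x 24 mm, upper face 100 mm above the bench, open space below; one ROUND through-bore, 20 mm across, in the middle of the plate. Origin on the bench below the bore, z up
- bore (a point): centre of the round bore's mouth, in the bracket's upper face, 100 mm above the bench; the bore runs 24 mm straight down from here
- window_bracket: a bracket of the same size and finish with a SQUARE 24 mm window in place of the round bore; fixed; not part of the job. Origin on the bench below the window
- rest: the gauge's rest, fixed: base 70 x 90 x 8 mm, two aluminium cheeks 34 (x) x 10 (y) mm centred 32 mm either side of the middle, tops 118 mm above the bench. Origin at the centre of its underside. The rod hangs between the cheeks, tip 13 mm above the bench, handle 126 to 188 mm. rest, bracket and window_bracket stand in a row across the bench in any order
- bolt_a: plated hex bolt standing on its head, 100 mm tall, shank 15 mm, head 30 mm across and 11 mm high; origin at the centre of its underside. Bystander, between the three fixtures
- bolt_b: like bolt_a, 80 mm tall. Bystander
- plug_cup: shallow round steel cup plug, 48 mm across, 20 mm high; origin at the centre of its underside. Bystander
- core_cap: flat round steel cap, 48 mm across, 18 mm high, origin at the centre of its underside. Bystander
- rod: the gauge's steel rod alone, 8 mm across; origin at its tip, axes as the gauge's
There are look-alikes about, which are no part of the job. Of the things like the gauge, leave any that is blue, pink or purple; of the rest the larger one is meant.

How it is judged (in metres and radians):
On the way, in this order (a step that is already met when the one before it is completed fails the run):
1. the gauge is lifted until its rod's tip is higher than the bracket's upper face (z of rod_tip in the frame of bore above 0.003 m and contact force between gauge and rest below 0.05 N), for 0.1 s.
2. the rod is in the round bore, its tip at least 15 mm below the mouth (horizontal distance between rod_tip and bore below 0.006 m and z of rod_tip in the frame of bore below -0.015 m), for 0.2 s.
At the end, for the whole second after the job is handed in: The gripper holds the gauge upright (within 3.4 degrees) and still; the foot stands on the bracket with a slide reading of 12 mm +/- 3 mm; the coil is within 3 mm of the bore's axis and the tip within 6 mm; the rod does not touch the bracket (value of joint foot between 0.009 and 0.015 m and horizontal distance between rod_coil and bore below 0.003 m and horizontal distance between rod_tip and bore below 0.006 m and angle between gauge's own z axis and vertical below 0.06 rad and z of rod_tip in the frame of bore between -0.069 and -0.055 m and contact force between gauge and bracket above 1 N and contact force between rod and bracket below 0.3 N and contact force between the fingers and gauge above 2 N and contact force between gauge and rest below 0.05 N and linear speed of gauge below 0.01 m/s and angular speed of gauge below 0.1 rad/s); the arm keeps its last pose, push and grip.
It fails at once if the rod touches the bracket (contact force between rod and bracket above 0.5 N).
It fails at once if the gauge is pressed hard onto the bracket (over 12 N) (contact force between gauge and bracket above 12 N).
It fails at once if other hardware is moved more than 30 mm (distance of any of bolt_a, bolt_b, plug_cup, core_cap from where it was at the start of the episode above 0.03 m).
It also fails if it takes over 56 s, if anything falls off the work surface, if the arm or the gripper's body presses on something with over 40 N, if the wrist force passes 120 N, or if a joint passes its speed limit or range.

### The arm

A 6-joint arm with a two-finger parallel gripper is mounted at the origin on the work surface. World frame = base frame: x ahead of the robot, y to its left, z up, the work surface at z = 0. Lengths are in mm, angles in rad, forces in N, time in s.
With the tool pointing down it reaches from about 350 to 775 mm from the base axis. Payload 7.3 kg.
Tool frame: the origin (TCP) lies midway between the tips of the shut fingers; the grasp point (between the pads) lies 19 mm behind it; z points along the fingers, x is the direction in which the jaws open and shut, and the axes are right-handed (so a half turn about z gives the same grasp; the last joint's range is limited). The gripper opens to 92 mm and grips with 3 to 60 N. Pads are 19 mm wide; open, the fingers measure 130 mm over their backs; the gripper's body (75 mm by 190 mm) begins 47 mm behind the grasp point.
Start: joints at [-1.262, 0.342, 1.524, -0, 1.275, -0.146], TCP at [230.647, -471.642, 226.741] pointing down, gripper open.
Joint ranges: [-2.53, 2.53], [-0.77, 2.02], [0.04, 2.7], [-1, 4.14], [0.28, 2.66], [-3.11, 3.11]. Speed limits (rad/s): [2.57, 2.57, 3.14, 3.14, 3.14, 3.14].

### API

Orientations are given as [roll, pitch, yaw] about the fixed x, y, z axes, in that order (R = Rz(yaw) Ry(pitch) Rx(roll)).
In Python, from plant import bot gives the robot as it stands.
- The arm moves only by the shell command python3 -m pendant 'ROWS' [OPENING]. ROWS is JSON, a list of rows, each an object with "linear": the shift along the world's x, y, z in mm, a list of three; "twist": the turn about the world's z in degrees. In form: [{"linear": [x, y, z], "twist": twist}, ...]. A call has 1 to 20 rows; each row is the pose to reach, as a shift and turn from the pose commanded when the call began; what a row does not reach only later rows make up. A row lasts 1/8 s, in which the tool goes at most 62.5 mm and 10.7 degrees, less where a joint would pass 70% of its speed; a pose out of reach is approached as far as the arm can. A call with a gripper value outside its range is refused whole. OPENING is the closure in counts, from 0 (fully open) to 255 (shut), set as the call begins (- or left out, the last holds). The fingers move at their own pace and stop on an object; the grip force is fixed at half the most. Time passes only in rows, so rows that repeat a pose let the fingers close. It gives the time, the measured TCP pose, the force and the opening at its end, in the units of the state.
- bot.get_obs(): the state, without advancing time (a new reading comes with each control period).
- bot.capture(name): name is "scene" or "side" or "wrist"; returns a dict with "frame" (420x560x3 uint8, blue, green, red), "z_map" (420x560 float32, mm along the optical axis (not along the pixel's ray), 0 where there is no reading), "fx", "fy", "cx", "cy" (pixels), "rvec" (rotation vector, rad) and "tvec" (3), from world to camera coordinates, as OpenCV has them. Camera axes: x right, y down, z forward; pixel columns grow to the right and rows downward; lengths in mm; the calibration is good to about 2 mm. A picture is of the moment at which its call begins.
- bot.close_job(): hands the job in, once; it reports no verdict.
The state is a dict: "time": time; "joint_positions": joint angles; "dq": joint speeds; "tau": joint torques, N m; "tool_pos": TCP position; "tcp_rot": TCP orientation; "contact_force": force on the tool from outside, world axes, zero at the start; "moment": the same for the moment, N m; "grip_width": finger opening in mm.
Only numpy, scipy, OpenCV 4.12 (cv2) and the standard library are available. Lean on these libraries where they do the work, as an engineer would, in place of code of your own. Each camera call takes 0.05 s, during which the arm holds its last target. There are 200 camera calls.

## Working session

There is one attempt and no reset: what is moved stays moved. The work goes in short steps, Python scripts to look and compute and a shell command to move; the robot and the scene stay as the last step left them, time stands still between calls to the robot, and variables do not carry over. Pictures are saved under pics/ and viewed, about 8 in all and at most 12, crops included, and the job is handed in when it is done.

```bash
mkdir -p pics; ls; cat > h.py <<'E'
import numpy as np, cv2, pickle
from plant import bot
def cap(n,tag):
    c=bot.capture(n); pickle.dump(c,open(f'pics/{tag}.pkl','wb')); return c
def load(tag): return pickle.load(open(f'pics/{tag}.pkl','rb'))
def KRT(c):
    return np.array([[c['fx'],0,c['cx']],[0,c['fy'],c['cy']],[0,0,1.]]),cv2.Rodrigues(np.array(c['rvec'],float))[0],np.array(c['tvec'],float).ravel()
def world(c):  # per-pixel world points from depth
    K,R,t=KRT(c); z=c['z_map']; v,u=np.mgrid[:z.shape[0],:z.shape[1]]
    P=np.stack([(u-K[0,2])/K[0,0]*z,(v-K[1,2])/K[1,1]*z,z],-1)
    W=(P-t)@R; W[z<=0]=np.nan; return W
def atz(c,u,v,z):
    K,R,t=KRT(c); d=R.T@np.linalg.inv(K)@[u,v,1]; o=-R.T@t
    return o+d*(z-o[2])/d[2]
def proj(c,p):
    K,R,t=KRT(c); q=K@(R@np.array(p,float)+t); return q[:2]/q[2]
def tri(obs):
    A=np.zeros((3,3));b=np.zeros(3)
    for c,u,v in obs:
        K,R,t=KRT(c); d=R.T@np.linalg.inv(K)@[u,v,1]; d/=np.linalg.norm(d); o=-R.T@t
        M=np.eye(3)-np.outer(d,d); A+=M;b+=M@o
    return np.linalg.solve(A,b)
E
python3 - <<'E'
from h import *
a=cap('scene','s0');b=cap('side','d0');w=cap('wrist','w0')
for c in (a,b,w):
    K,R,t=KRT(c); print((-R.T@t).round(),R[2].round(2),c['fx'])
cv2.imwrite('pics/s0.png',cv2.resize(a['frame'],(800,600)))
cv2.imwrite('pics/d0.png',cv2.resize(b['frame'],(800,600)))
print(bot.get_obs())
E
```

```text
pics
[ 829. -397.  533.] [-0.47  0.61 -0.65] 411.1306054686234
[ 51. 835. 722.] [ 0.4  -0.72 -0.56] 545.2883379268321
[ 299. -439.  384.] [-0.25 -0.12 -0.96] 295.02195178706035
{'time': 0.15, 'joint_positions': array([-1.26197870e+00,  3.42544104e-01,  1.52476525e+00, -2.96620664e-06,
        1.27538301e+00, -1.45994637e-01]), 'dq': array([-0.00011358, -0.00032109, -0.0035375 ,  0.00010589,  0.0012597 ,
        0.00120898]), 'tau': array([ 1.60315216e-03, -4.31470048e+01, -2.44352800e+01,  7.18412152e-02,
        5.37320785e-02, -6.89400349e-05]), 'tool_pos': array([ 230.56320741, -471.34491456,  226.22553765]), 'tcp_rot': array([-3.14143548e+00,  1.08842324e-03, -1.11598312e+00]), 'contact_force': array([-0.21136408, -0.95589806,  0.91149697]), 'moment': array([ 0.0231319 , -0.05274531,  0.00854792]), 'grip_width': 92.11881459702009}
```

View pics/s0.png

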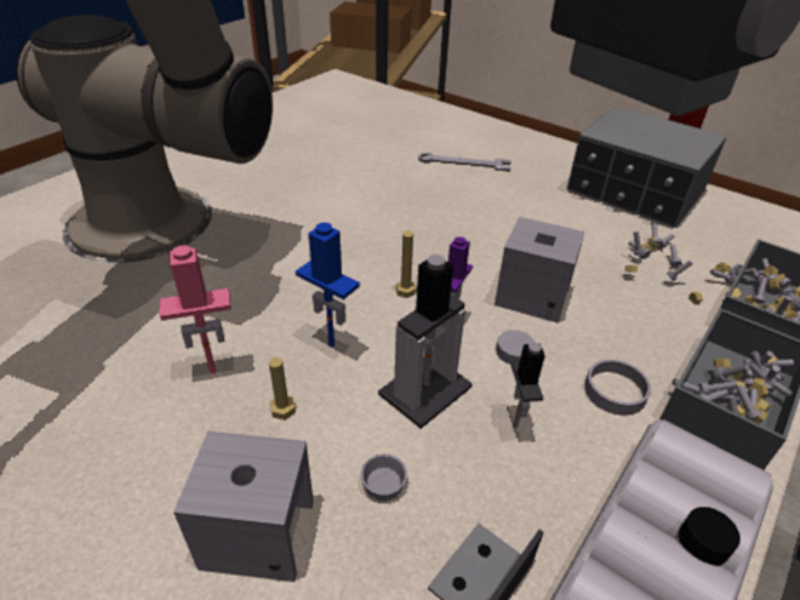

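View pics/d0.png

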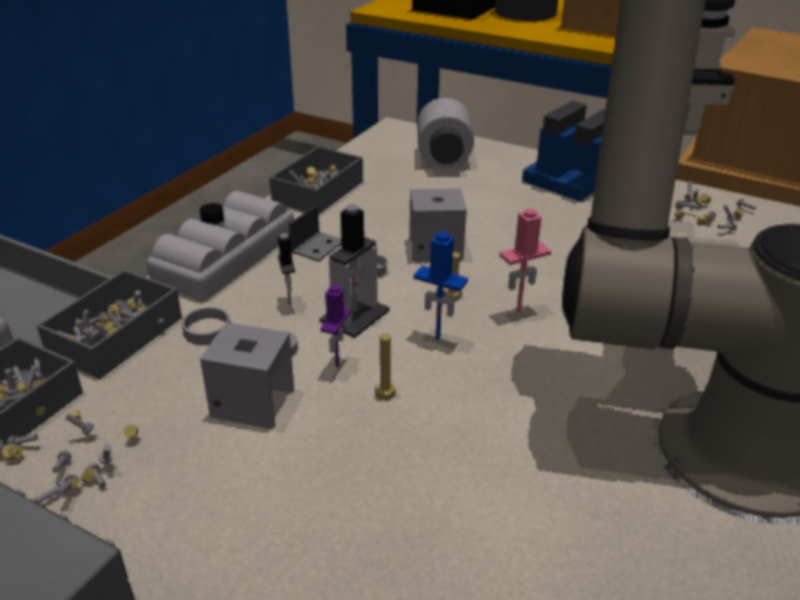

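Scene view: the gauge candidates are pink (190,290), blue (325,260), purple (458,260), large black in the rest (433,290) and small black (530,370). The large black one in the rest is meant. Round-bore bracket is at (243,475); the square-window one at (545,240) is not part of the job. Side view: gauge (352,230), bore (437,199).

```bash
python3 - <<'E'
from h import *
a=load('s0');b=load('d0');s=.7
def seg(c,u,v,r,zlo,zhi,dark=None,name=''):
    W=world(c); m=np.zeros(W.shape[:2],bool); m[max(0,v-r):v+r,max(0,u-r):u+r]=1
    m&=(W[...,2]>zlo)&(W[...,2]<zhi)
    if dark: m&=c['frame'].max(-1)<dark
    P=W[m]; xy=P[:,:2].astype(np.float32)
    print(name,len(P),'z',np.nanpercentile(P[:,2],[5,50,95]).round(1),'med',np.median(xy,0).round(1),'rect',cv2.minAreaRect(xy))
    return P
for c,n,g,br in((a,'scene',(433,290),(243,475)),(b,'side',(352,230),(437,199))):
    u,v=int(g[0]*s),int(g[1]*s)
    seg(c,u,v,35,130,188,60,n+' handle'); seg(c,u,v-15,35,184,200,None,n+' top')
    seg(c,u,v,45,105,124,None,n+' bar/cheeks')
    u,v=int(br[0]*s),int(br[1]*s)
    P=seg(c,u,v,60,92,106,None,n+' brtop')
# bore: dark blob, ray to z=100; circle hole centroid in image
for c,(u,v) in((a,(243,475)),(b,(437,199))):
    u,v=int(u*s),int(v*s); g=cv2.cvtColor(c['frame'],6)[v-16:v+16,u-16:u+16]
    t,m=cv2.threshold(g,0,255,cv2.THRESH_BINARY_INV+cv2.THRESH_OTSU)
    n,l,st,ce=cv2.connectedComponentsWithStats(m)
    for i in range(1,n): print(st[i],ce[i]+[u-16,v-16],atz(c,*(ce[i]+[u-16,v-16]),100).round(1))
o=np.vstack([np.hstack([cv2.resize(a['frame'][130:300,240:400],(400,425)),cv2.resize(b['frame'][110:240,190:350],(400,425))])])
cv2.imwrite('pics/c1.png',o)
E
```

```text
scene handle 802 z [132.8 162.5 187. ] med [589.2 -13.8] rect ((566.8391723632812, 48.951663970947266), (31.999706268310547, 142.7935791015625), 15.442991256713867)
scene top 243 z [184.5 187.8 193.7] med [584.1  -7. ] rect ((580.9579467773438, -3.285691261291504), (25.936447143554688, 26.762897491455078), 81.35749053955078)
scene bar/cheeks 479 z [106.1 116.6 123.8] med [582.1 -13. ] rect ((571.621337890625, 41.407779693603516), (54.64752960205078, 170.83387756347656), 12.15311050415039)
scene brtop 4551 z [ 96.3  98.8 100.2] med [ 565.1 -252.1] rect ((561.482666015625, -248.11160278320312), (91.28474426269531, 81.99531555175781), 32.04952621459961)
side handle 384 z [134.  160.  186.5] med [575.5  11.6] rect ((577.5232543945312, 8.32296085357666), (32.300514221191406, 22.578399658203125), 36.65303039550781)
side top 111 z [184.7 188.6 195. ] med [579.3   5.2] rect ((583.0496826171875, 2.017049789428711), (26.278783798217773, 28.31321144104004), 83.69769287109375)
side bar/cheeks 233 z [105.9 115.7 123.4] med [574.4  28.1] rect ((584.1358642578125, 8.619651794433594), (204.69981384277344, 68.38931274414062), 19.26214599609375)
side brtop 999 z [ 93.   99.4 103.6] med [ 576.  -247.8] rect ((562.6182250976562, -330.05181884765625), (246.97500610351562, 683.4608154296875), 17.624055862426758)
[  8  10  17  14 195] [169.81025641 332.24615385] [ 562.8 -248.1  100. ]
[17  0  1  1  1] [306. 123.] [ 604.6 -324.8  100. ]
[20  0  2  1  2] [309.5 123. ] [ 596.7 -329.3  100. ]
[25  0  7  1  7] [317. 123.] [ 579.9 -339.   100. ]
[13 15  9  4 27] [306.07407407 139.2962963 ] [ 564.  -243.9  100. ]
[  0  23  32   9 257] [304.43968872 150.48249027] [ 541.9 -191.1  100. ]
```

View pics/c1.png

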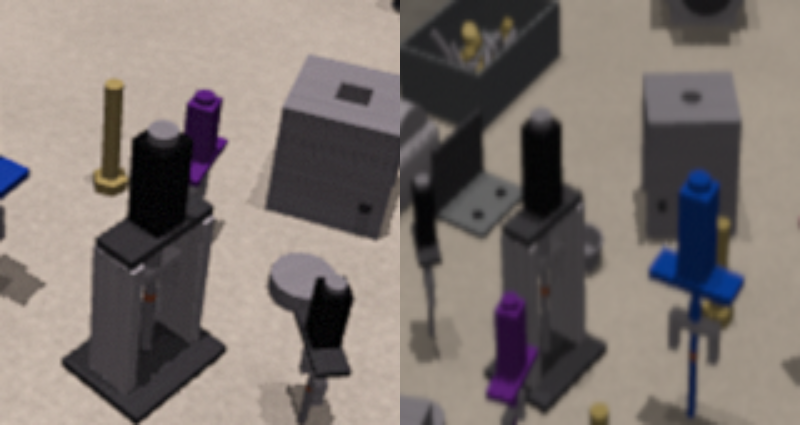

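Confirmed: the large black gauge in the rest (copper band visible). Now neighbours and refined sizes.

```bash
python3 - <<'E'
from h import *
a=load('s0');b=load('d0')
for c,n in((a,'scene'),(b,'side')):
    W=world(c);hsv=cv2.cvtColor(c['frame'],40);H,S,V=cv2.split(hsv)
    for col,(lo,hi) in dict(pink=(165,180),blue=(112,125),purple=(135,155),brass=(18,28)).items():
        m=(H>=lo)&(H<hi)&(S>120)&(V>50)&(W[...,2]>15)&(W[...,0]>200)&(W[...,0]<800)&(abs(W[...,1])<400)
        k,l,st,ce=cv2.connectedComponentsWithStats(m.astype(np.uint8))
        for i in range(1,k):
            if st[i,4]>40: P=W[l==i]; print(n,col,st[i,4],np.percentile(P,[3,50,97],axis=0).round().tolist())
    # small black
    hd=np.nanmedian(W[...,2]) 
    m=(V<60)&(W[...,2]>30)&(W[...,0]>350)&(W[...,0]<760)&(abs(W[...,1])<200)
    k,l,st,ce=cv2.connectedComponentsWithStats(m.astype(np.uint8))
    for i in range(1,k):
        if st[i,4]>60: P=W[l==i]; print(n,'black',st[i],np.percentile(P,[3,50,97],axis=0).round().tolist())
    # crossbar black: z 119-127
    m=(V<70)&(W[...,2]>120)&(W[...,2]<130)&(abs(W[...,0]-582)<60)&(abs(W[...,1])<60)
    print(n,'bar',cv2.minAreaRect(W[m][:,:2].astype(np.float32)))
E
```

```text
scene pink 1280 [[343.0, -169.0, 92.0], [370.0, -146.0, 129.0], [387.0, -115.0, 180.0]]
scene blue 817 [[412.0, -31.0, 108.0], [452.0, -24.0, 130.0], [477.0, -5.0, 180.0]]
scene purple 77 [[533.0, 104.0, 130.0], [541.0, 110.0, 133.0], [549.0, 120.0, 137.0]]
scene purple 86 [[540.0, 89.0, 82.0], [547.0, 105.0, 85.0], [553.0, 141.0, 92.0]]
scene brass 142 [[449.0, 123.0, 18.0], [454.0, 126.0, 60.0], [457.0, 131.0, 99.0]]
scene brass 149 [[471.0, -136.0, 17.0], [477.0, -133.0, 50.0], [479.0, -127.0, 79.0]]
scene black [222 164  17  34 296] [[449.0, -29.0, 117.0], [455.0, -17.0, 142.0], [456.0, -6.0, 169.0]]
scene black [ 279  172   49   66 1624] [[539.0, -38.0, 87.0], [585.0, -11.0, 131.0], [596.0, 116.0, 188.0]]
scene black [349 174  32  36 814] [[567.0, 187.0, 33.0], [591.0, 193.0, 66.0], [615.0, 200.0, 97.0]]
scene black [226 200  25  11  69] [[442.0, -31.0, 79.0], [457.0, -22.0, 106.0], [480.0, -6.0, 110.0]]
scene black [295 234  19  30 174] [[576.0, -14.0, 32.0], [584.0, -3.0, 64.0], [588.0, 26.0, 86.0]]
scene black [358 241  23  50 608] [[673.0, -2.0, 44.0], [694.0, 12.0, 91.0], [
[... 580 characters left out ...]
k [231 147  31  42 677] [[567.0, -26.0, 98.0], [576.0, 12.0, 141.0], [594.0, 37.0, 188.0]]
side black [289 148  12  26 221] [[560.0, -200.0, 32.0], [572.0, -194.0, 64.0], [582.0, -187.0, 94.0]]
side black [194 164  12  29 210] [[674.0, 21.0, 77.0], [686.0, 30.0, 97.0], [698.0, 43.0, 123.0]]
side black [312 169   6  24  82] [[431.0, -120.0, 57.0], [432.0, -16.0, 137.0], [473.0, -4.0, 166.0]]
side black [228 204  14  22 218] [[530.0, 38.0, 63.0], [536.0, 125.0, 107.0], [577.0, 128.0, 127.0]]
side black [194 237  10  27 114] [[563.0, 190.0, 31.0], [567.0, 197.0, 51.0], [578.0, 200.0, 87.0]]
side bar ((581.38671875, 3.1126670837402344), (73.39696502685547, 30.984790802001953), 80.35381317138672)
```

```bash
python3 -m pendant '[{"linear":[20,27,15],"twist":-3},{"linear":[50,67,30],"twist":-6},{"linear":[82,110,40],"twist":-10},{"linear":[114,153,40],"twist":-14},{"linear":[146,196,40],"twist":-18},{"linear":[178,239,40],"twist":-22},{"linear":[210,282,40],"twist":-25},{"linear":[242,325,40],"twist":-28},{"linear":[274,368,40],"twist":-31},{"linear":[306,411,40],"twist":-33},{"linear":[333,447,40],"twist":-35},{"linear":[346,464,40],"twist":-35},{"linear":[351,471,40],"twist":-35},{"linear":[351,471,40],"twist":-35},{"linear":[351,471,40],"twist":-35}]' 0
python3 - <<'E'
from h import *
c=cap('wrist','w1'); print(bot.get_obs()['tool_pos'],bot.get_obs()['tcp_rot'])
K,R,t=KRT(c);print(-R.T@t,R[2])
W=world(c);V=c['frame'].max(-1)
near=(abs(W[...,0]-582)<60)&(abs(W[...,1])<60)
for nm,lo,hi,d in(('button',190,200,300),('handle top',184,190.5,70),('bar',118,131,75)):
    m=near&(W[...,2]>lo)&(W[...,2]<hi)&(V<d); P=W[m]
    if len(P)>5: print(nm,len(P),np.median(P,0).round(1),cv2.minAreaRect(P[:,:2].astype(np.float32)))
for p in((582,0,188),(582,0,194)): print(proj(c,p))
cv2.imwrite('pics/w1.png',c['frame'])
E
```

```text
time: 2.02
tool_pos: [581.2, -1.8, 266.9]
tcp_rot: [3.142, -0.0, -1.728]
contact_force: [0.4, -1.1, -0.3]
grip_width: 92.2
[581.21136317  -1.77252219 266.98410308] [-3.14152644e+00 -2.99907778e-04 -1.72825752e+00]
[656.73787628 -15.35916606 424.71324465] [-0.27859599  0.0442289  -0.95938943]
button 375 [582.6  -2.7 193.7] ((582.3616333007812, -2.619962692260742), (16.570486068725586, 17.712360382080078), 81.20147705078125)
handle top 460 [588.6  -4.3 187.6] ((583.0009765625, -2.6936397552490234), (25.937110900878906, 24.994016647338867), 82.94143676757812)
bar 1121 [586.7   9.8 125.8] ((582.9990234375, -2.0138092041015625), (72.16873931884766, 28.939767837524414), 82.7203369140625)
[271.99166699 217.80311395]
[271.89502342 220.0380016 ]
```

View pics/w1.png

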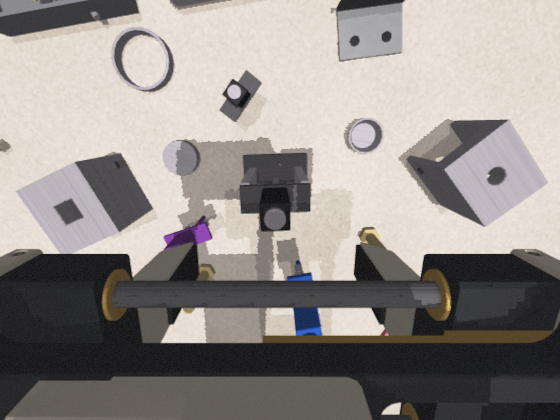

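Wrist view: handle centred at (275,215) between the open fingers, round bore at (497,176), window at (68,211). Heights agree with the text (194/188/126). Descend, then grip.

```bash
python3 -m pendant '[{"linear":[1.5,-0.7,-10],"twist":1},{"linear":[1.5,-0.7,-28],"twist":1},{"linear":[1.5,-0.7,-48],"twist":1},{"linear":[1.5,-0.7,-68],"twist":1},{"linear":[1.5,-0.7,-88],"twist":1},{"linear":[1.5,-0.7,-105],"twist":1},{"linear":[1.5,-0.7,-117],"twist":1},{"linear":[1.5,-0.7,-124],"twist":1},{"linear":[1.5,-0.7,-128],"twist":1},{"linear":[1.5,-0.7,-129],"twist":1},{"linear":[1.5,-0.7,-129],"twist":1},{"linear":[1.5,-0.7,-129],"twist":1}]' 0 && python3 -m pendant '[{"linear":[0,0,0],"twist":0},{"linear":[0,0,0],"twist":0},{"linear":[0,0,0],"twist":0},{"linear":[0,0,0],"twist":0},{"linear":[0,0,0],"twist":0},{"linear":[0,0,0],"twist":0},{"linear":[0,0,0],"twist":0},{"linear":[0,0,0],"twist":0}]' 255
python3 - <<'E'
from h import *
c=load('w1')
W=world(c); z=W[...,2]
# bracket top from wrist + bore
V=c['frame'].max(-1); m=(abs(z-100)<5)&(abs(W[...,0]-562)<70)&(abs(W[...,1]+248)<70)
print(np.median(z[m]),cv2.minAreaRect(W[m][:,:2].astype(np.float32)))
g=cv2.cvtColor(c['frame'],6)[156:196,477:517]; m=(g<55).astype(np.uint8)
k,l,st,ce=cv2.connectedComponentsWithStats(m)
for i in range(1,k):
    if st[i,4]>20: print(st[i],atz(c,*(ce[i]+[477,156]),100))
E
```

```text
time: 3.58
tool_pos: [583.4, -1.3, 138.1]
tcp_rot: [-3.141, -0.0, -1.709]
contact_force: [-0.1, 0.5, -0.1]
grip_width: 91.8
time: 4.58
tool_pos: [583.2, -1.3, 137.8]
tcp_rot: [-3.142, -0.0, -1.709]
contact_force: [0.1, 0.7, 0.1]
grip_width: 25.4
99.69851828095581 ((563.4039916992188, -248.2406005859375), (92.0215835571289, 81.20376586914062), 32.2970085144043)
```

```bash
python3 -m pendant '[{"linear":[0,0,2],"twist":0},{"linear":[0,0,6],"twist":0},{"linear":[0,0,12],"twist":0},{"linear":[0,0,20],"twist":0},{"linear":[0,0,30],"twist":0},{"linear":[0,0,42],"twist":0},{"linear":[0,0,55],"twist":0},{"linear":[0,0,68],"twist":0},{"linear":[0,0,81],"twist":0},{"linear":[0,0,94],"twist":0},{"linear":[0,0,107],"twist":0},{"linear":[0,0,118],"twist":0},{"linear":[0,0,126],"twist":0},{"linear":[0,0,130],"twist":0},{"linear":[0,0,130],"twist":0},{"linear":[0,0,130],"twist":0}]' && python3 -m pendant '[{"linear":[0,-4,0],"twist":0},{"linear":[-1,-14,0],"twist":0},{"linear":[-2,-29,0],"twist":0},{"linear":[-4,-48,0],"twist":0},{"linear":[-6,-69,0],"twist":0},{"linear":[-8,-91,0],"twist":0},{"linear":[-10,-113,0],"twist":0},{"linear":[-11,-135,0],"twist":0},{"linear":[-13,-157,0],"twist":0},{"linear":[-15,-179,0],"twist":0},{"linear":[-16,-200,0],"twist":0},{"linear":[-18,-219,0],"twist":0},{"linear":[-19,-233,0],"twist":0},{"linear":[-20,-242,0],"twist":0},{"linear":[-20,-246,0],"twist":0},{"linear":[-20,-247,0],"twist":0},{"linear":[-20,-247,0],"twist":0},{"linear":[-20,-247,0],"twist":0},{"linear":[-20,-247,0],"twist":0}]'
python3 - <<'E'
from h import *
for n,t in(('scene','s2'),('side','d2'),('wrist','w2')): c=cap(n,t)
a,b,w=load('s2'),load('d2'),load('w2')
for c in (a,b,w): print([proj(c,p).round(1).tolist() for p in((563,-248,140),(563,-248,190),(563,-248,100))])
def crop(c,u,v,r,w=400): 
    f=cv2.copyMakeBorder(c['frame'],r,r,r,r,0); return cv2.resize(f[v:v+2*r,u:u+2*r],(w,w),interpolation=cv2.INTER_CUBIC)
u=[proj(c,(563,-248,115)).astype(int) for c in(a,b,w)]
cv2.imwrite('pics/c2.png',np.hstack([crop(a,*u[0],60,266),crop(b,*u[1],50,266),crop(w,*u[2],60,266)]))
E
```

```text
time: 6.58
tool_pos: [582.9, -1.3, 267.3]
tcp_rot: [3.141, -0.0, -1.709]
contact_force: [-0.9, 0.1, -2.1]
grip_width: 25.6
time: 8.95
tool_pos: [563.2, -248.1, 267.8]
tcp_rot: [-3.142, -0.0, -1.709]
contact_force: [1.0, -0.4, -2.8]
grip_width: 25.9
[[164.9, 312.2], [157.7, 283.7], [170.0, 332.3]]
[[307.8, 123.9], [308.6, 104.7], [307.2, 138.7]]
[[274.5, 203.6], [274.1, 219.0], [274.7, 194.4]]
```

View pics/c2.png

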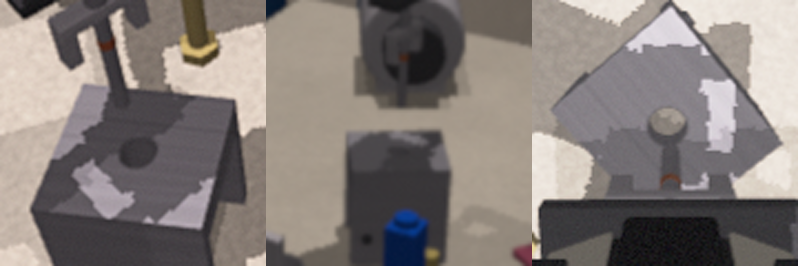

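```bash
python3 - <<'E'
from h import *
a,b,w=load('s2'),load('d2'),load('w2')
for c,n in((a,'scene'),(b,'side'),(w,'wrist')):
    f=c['frame'].astype(int); u,v=proj(c,(563,-248,190)).astype(int)
    B,G,Rr=f[...,0],f[...,1],f[...,2]; m=((Rr-G>22)&(Rr>1.35*G)).astype(np.uint8); mm=np.zeros_like(m); mm[v-30:v+30,u-30:u+30]=1; m&=mm
    k,l,st,ce=cv2.connectedComponentsWithStats(m)
    for i in range(1,k):
        if st[i,4]>3: print(n,'band',st[i],ce[i].round(2),atz(c,*ce[i],193).round(1))
# views
u0,v0=130,275; f=a['frame'][v0:v0+80,u0:u0+80]; A=cv2.resize(f,(400,400),interpolation=4)
u1,v1=234,160; f=w['frame'][v1:v1+80,u1:u1+80]; C=cv2.resize(f,(400,400),interpolation=4)
A=cv2.convertScaleAbs(A,alpha=1.6,beta=10);C=cv2.convertScaleAbs(C,alpha=1.4,beta=10)
cv2.imwrite('pics/c3.png',np.hstack([A,C]))
for c,(u,v) in((a,(170,332)),):
    g=cv2.cvtColor(c['frame'],6)[v-14:v+14,u-16:u+16]
    t,_=cv2.threshold(g,0,255,cv2.THRESH_OTSU); print('otsu',t)
    for th in(t-8,t,t+6):
        k,l,st,ce=cv2.connectedComponentsWithStats((g<th).astype(np.uint8))
        for i in range(1,k):
            if st[i,4]>60: print(th,st[i],(ce[i]+[u-16,v-14]).round(2),atz(c,*(ce[i]+[u-16,v-14]),100).round(1))
E
```

```text
scene band [152 281   8   6  29] [155.97 283.79] [ 564.  -250.5  193. ]
side band [308 104   2   2   4] [308.5 104.5] [ 560.9 -242.7  193. ]
wrist band [272 215   9   5  20] [275.8  216.85] [ 565.7 -249.8  193. ]
otsu 80.0
72.0 [  0   0  32  22 376] [168.92 327.22] [ 556.6 -244.2  100. ]
80.0 [  0   0  32  22 515] [167.38 326.9 ] [ 554.8 -245.   100. ]
86.0 [  0   0  32  23 538] [167.59 327.13] [ 555.2 -245.1  100. ]
```

View pics/c3.png

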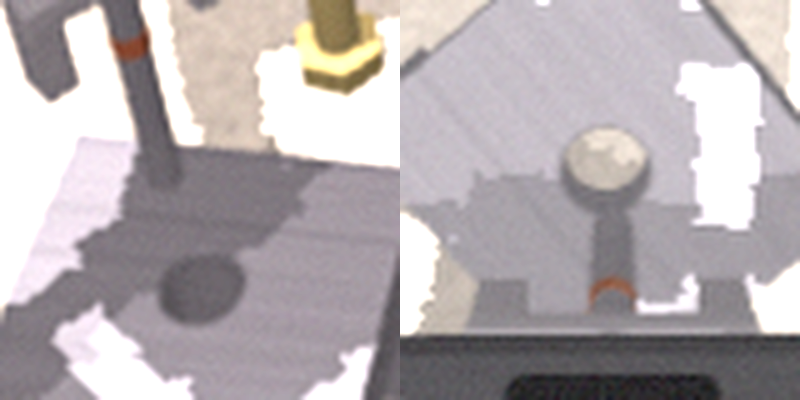

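```bash
python3 - <<'E'
from h import *
a,b,w=load('s2'),load('d2'),load('w2')
print('scene bore',atz(a,170.0,332.4,100),'tip',atz(a,162.0,309.4,143))
print('wrist bore',atz(w,274.7,193.6,100))
for v in(207,215): print('wrist rod axis at row',v,[atz(w,276.4,v,z).round(1) for z in(143,170)])
for c,(u0,u1,rows) in((a,(145,175,range(290,306,3))),(w,(262,292,range(204,214,2)))):
    g=cv2.cvtColor(c['frame'],6).astype(int)
    for r in rows: print(r,g[r,u0:u1].tolist())
print([proj(a,(563,-248,z)).round(1) for z in(143,153,163,173)],[proj(w,(563,-248,z)).round(1) for z in(143,153,163,173)])
E
```

```text
scene bore [ 563.12866372 -248.12235781  100.        ] tip [ 559.54897233 -248.72756419  143.        ]
wrist bore [ 563.87471633 -248.1678192   100.        ]
wrist rod axis at row 207 [array([ 560. , -249.5,  143. ]), array([ 567.6, -250.6,  170. ])]
wrist rod axis at row 215 [array([ 551.8, -248.4,  143. ]), array([ 560.1, -249.5,  170. ])]
290 [104, 187, 211, 202, 188, 185, 185, 185, 156, 92, 54, 59, 56, 57, 53, 48, 93, 181, 212, 210, 188, 147, 122, 122, 121, 123, 124, 123, 119, 116]
293 [199, 212, 213, 211, 204, 190, 184, 182, 182, 150, 90, 58, 58, 57, 55, 51, 50, 125, 195, 214, 189, 142, 117, 120, 120, 118, 123, 124, 126, 124]
296 [216, 212, 210, 208, 210, 195, 185, 186, 189, 187, 140, 71, 54, 58, 56, 53, 49, 55, 158, 209, 212, 210, 166, 121, 120, 123, 120, 120, 121, 118]
299 [214, 211, 206, 205, 208, 190, 178, 179, 176, 181, 185, 132, 64, 54, 57, 56, 54, 45, 67, 175, 216, 213, 189, 144, 122, 117, 114, 111, 115, 116]
302 [158, 138, 141, 151, 151, 159, 163, 164, 164, 168, 169, 152, 96, 60, 57, 58, 56, 58, 51, 87, 160, 206, 217, 216, 194, 142, 117, 119, 122, 119]
305 [142, 144, 143
[... 336 characters left out ...]
, 83, 80, 79, 76, 93, 108, 109, 112, 113, 112, 109, 109, 111, 111, 112, 107]
208 [112, 111, 112, 109, 106, 109, 109, 108, 112, 107, 92, 76, 77, 77, 76, 77, 78, 75, 86, 103, 106, 111, 109, 110, 110, 113, 110, 110, 110, 110]
210 [112, 112, 111, 109, 109, 109, 104, 107, 108, 106, 92, 79, 80, 76, 79, 77, 78, 76, 87, 104, 108, 106, 110, 110, 112, 111, 111, 113, 110, 112]
212 [111, 111, 112, 111, 110, 112, 111, 109, 105, 100, 85, 77, 81, 81, 78, 77, 74, 76, 87, 104, 112, 111, 108, 108, 106, 112, 109, 112, 110, 111]
[array([164.5, 310.6]), array([163.1, 305.2]), array([161.7, 299.6]), array([160.3, 293.8])] [array([274.4, 204.3]), array([274.4, 207.1]), array([274.3, 210. ]), array([274.3, 213.1])]
```

By eye in the crops, scene bore is at (170.0,332.4) and wrist bore at (274.7,193.6). The rod sits about 1.8 px left (scene) and 1.8 px right (wrist) of it, so the rod is off by roughly (-1.0,-1.6) mm. I'll correct, go down to just above the mouth and check.

```bash
python3 -m pendant '[{"linear":[0.5,0.8,-2],"twist":0},{"linear":[1,1.6,-6],"twist":0},{"linear":[1,1.6,-12],"twist":0},{"linear":[1,1.6,-19],"twist":0},{"linear":[1,1.6,-26],"twist":0},{"linear":[1,1.6,-31],"twist":0},{"linear":[1,1.6,-34],"twist":0},{"linear":[1,1.6,-35],"twist":0},{"linear":[1,1.6,-35],"twist":0},{"linear":[1,1.6,-35],"twist":0},{"linear":[1,1.6,-35],"twist":0}]'
python3 - <<'E'
from h import *
a,w,b=cap('scene','s3'),cap('wrist','w3'),cap('side','d3')
print(bot.get_obs()['tool_pos'])
u0,v0=130,280; A=cv2.resize(a['frame'][v0:v0+80,u0:u0+80],(400,400),interpolation=4)
u1,v1=234,150; C=cv2.resize(w['frame'][v1:v1+80,u1:u1+80],(400,400),interpolation=4)
A=cv2.convertScaleAbs(A,alpha=1.6,beta=10);C=cv2.convertScaleAbs(C,alpha=1.4,beta=10)
cv2.imwrite('pics/c4.png',np.hstack([A,C]))
for n,c in(('s',a),('w',w),('d',b)): print(n,[proj(c,(563,-248,z)).round(1).tolist() for z in(100,108,118,128,138,158)])
for c,(q0,q1,rows) in((a,(148,182,range(302,328,3))),(w,(262,292,range(186,206,3)))):
    g=cv2.cvtColor(c['frame'],6).astype(int)
    for r in rows: print(r,g[r,q0:q1].tolist())
E
```

```text
time: 10.48
tool_pos: [564.2, -246.8, 232.9]
tcp_rot: [-3.141, -0.0, -1.709]
contact_force: [-0.6, -0.5, -3.4]
grip_width: 25.4
[ 564.17065809 -246.76046926  232.83547447]
s [[170.0, 332.3], [169.0, 328.4], [167.8, 323.5], [166.5, 318.4], [165.2, 313.2], [162.4, 302.4]]
w [[276.0, 203.0], [276.0, 205.1], [276.0, 207.9], [276.0, 210.8], [276.0, 214.0], [276.0, 221.1]]
d [[307.2, 138.7], [307.3, 135.8], [307.5, 132.1], [307.6, 128.4], [307.8, 124.7], [308.1, 117.1]]
302 [68, 65, 92, 164, 191, 187, 177, 172, 169, 170, 118, 62, 56, 60, 60, 55, 51, 43, 117, 200, 175, 125, 120, 122, 124, 129, 124, 127, 122, 125, 129, 127, 132, 166]
305 [68, 67, 67, 92, 134, 150, 148, 134, 95, 71, 72, 61, 51, 48, 52, 50, 49, 49, 50, 62, 68, 68, 65, 71, 67, 69, 70, 71, 76, 80, 79, 84, 89, 92]
308 [70, 68, 67, 65, 92, 133, 153, 113, 74, 72, 71, 74, 66, 61, 60, 64, 61, 57, 56, 57, 69, 75, 74, 74, 74, 73, 73, 76, 75, 71, 76, 73, 72, 73]
311 [70, 69, 69, 71, 68, 69, 71, 73, 74, 75, 72, 77, 72, 64, 59, 62, 59, 57, 57, 52, 60, 71, 74, 73, 75, 72, 76, 74, 73, 72, 75, 73, 74, 73]
314 [69, 77, 110, 126, 100, 74, 71, 
[... 1043 characters left out ...]
 130, 128, 128, 124, 125, 127, 127, 129, 130, 132, 136, 135, 134, 135, 133, 131, 134, 132, 131, 131]
195 [131, 130, 131, 131, 129, 132, 125, 117, 120, 124, 124, 130, 130, 132, 138, 138, 125, 128, 127, 129, 122, 118, 127, 133, 134, 132, 133, 131, 135, 130]
198 [110, 119, 128, 126, 116, 114, 122, 126, 124, 127, 134, 131, 129, 124, 128, 133, 133, 132, 131, 131, 130, 127, 125, 119, 125, 132, 133, 132, 132, 132]
201 [112, 113, 114, 103, 89, 85, 110, 127, 131, 130, 128, 128, 129, 128, 121, 120, 125, 129, 130, 129, 127, 123, 108, 83, 105, 126, 130, 132, 132, 132]
204 [112, 111, 113, 107, 96, 79, 77, 73, 96, 118, 114, 85, 79, 81, 83, 80, 79, 81, 103, 108, 91, 78, 73, 81, 95, 107, 111, 115, 126, 125]
```

View pics/c4.png

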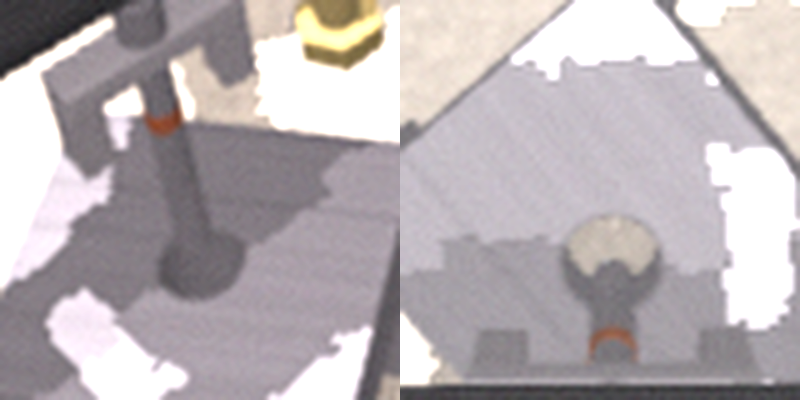

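The rod is now centred within about 0.3 mm in both views: rod over the bore at scene (200,265) and wrist (612,262) in crop pixels. I'll lower it into the bore, stopping above foot contact.

```bash
python3 -m pendant '[{"linear":[0.2,0.2,-1],"twist":0},{"linear":[0.2,0.2,-4],"twist":0},{"linear":[0.2,0.2,-8],"twist":0},{"linear":[0.2,0.2,-13],"twist":0},{"linear":[0.2,0.2,-18],"twist":0},{"linear":[0.2,0.2,-23],"twist":0},{"linear":[0.2,0.2,-28],"twist":0},{"linear":[0.2,0.2,-33],"twist":0},{"linear":[0.2,0.2,-38],"twist":0},{"linear":[0.2,0.2,-43],"twist":0},{"linear":[0.2,0.2,-47],"twist":0},{"linear":[0.2,0.2,-50],"twist":0},{"linear":[0.2,0.2,-51],"twist":0},{"linear":[0.2,0.2,-51],"twist":0},{"linear":[0.2,0.2,-51],"twist":0},{"linear":[0.2,0.2,-51],"twist":0}]'; for i in 1 2 3; do python3 -m pendant '[{"linear":[0,0,-1],"twist":0},{"linear":[0,0,-2],"twist":0},{"linear":[0,0,-3],"twist":0},{"linear":[0,0,-3],"twist":0},{"linear":[0,0,-3],"twist":0}]' | egrep 'tool_pos|force' ; done
```

```text
time: 12.62
tool_pos: [564.4, -246.6, 181.9]
tcp_rot: [-3.141, -0.0, -1.709]
contact_force: [-0.7, 0.5, -1.8]
grip_width: 25.7
tool_pos: [564.3, -246.6, 178.7]
contact_force: [0.3, 0.8, -3.0]
tool_pos: [564.4, -246.6, 175.8]
contact_force: [0.3, 0.2, -2.8]
tool_pos: [564.4, -246.6, 172.9]
contact_force: [0.4, 1.4, 0.6]
```

```bash
python3 -m pendant '[{"linear":[0,0,-1],"twist":0},{"linear":[0,0,-2],"twist":0},{"linear":[0,0,-3],"twist":0},{"linear":[0,0,-4],"twist":0},{"linear":[0,0,-5],"twist":0},{"linear":[0,0,-6],"twist":0},{"linear":[0,0,-7],"twist":0},{"linear":[0,0,-8],"twist":0},{"linear":[0,0,-9],"twist":0},{"linear":[0,0,-9.5],"twist":0},{"linear":[0,0,-9.8],"twist":0},{"linear":[0,0,-9.8],"twist":0},{"linear":[0,0,-9.8],"twist":0},{"linear":[0,0,-9.8],"twist":0}]'
python3 - <<'E'
from h import *
a,w,b=cap('scene','s4'),cap('wrist','w4'),cap('side','d4')
for n,c in(('s',a),('d',b),('w',w)):
    W=world(c); V=c['frame'].max(-1)
    m=(abs(W[...,0]-563)<45)&(abs(W[...,1]+248)<45)&(W[...,2]>135)&(W[...,2]<158)&(V<75)
    P=W[m]; 
    if len(P): h,e=np.histogram(P[:,2],range(135,159,1)); print(n,len(P),h.tolist(),cv2.minAreaRect(P[:,:2].astype(np.float32)))
    print(n,[proj(c,(563,-248,z)).round(1).tolist() for z in(100,116,143,151)])
u0,v0=115,250; A=cv2.resize(a['frame'][v0:v0+100,u0:u0+100],(400,400),interpolation=4)
u,v=proj(b,(563,-248,125)).astype(int); B=cv2.resize(b['frame'][v-40:v+40,u-40:u+40],(400,400),interpolation=4)
cv2.imwrite('pics/c5.png',cv2.convertScaleAbs(np.hstack([A,B]),alpha=1.5,beta=10))
for i in range(3):
    bot.capture('wrist'); o=bot.get_obs(); print(o['contact_force'].round(2),o['moment'].round(2),o['tool_pos'])
E
```

```text
time: 16.25
tool_pos: [564.4, -246.6, 163.0]
tcp_rot: [-3.141, -0.0, -1.709]
contact_force: [0.5, -0.5, 0.5]
grip_width: 25.9
s 1002 [0, 0, 0, 0, 0, 0, 3, 12, 22, 37, 35, 30, 37, 71, 259, 311, 102, 15, 13, 15, 18, 9, 13] ((563.0050659179688, -248.44163513183594), (73.74201965332031, 30.297739028930664), 82.31423950195312)
s [[170.0, 332.3], [168.0, 324.5], [164.5, 310.6], [163.4, 306.3]]
d 175 [1, 0, 0, 0, 0, 0, 1, 0, 1, 8, 7, 11, 12, 15, 13, 42, 18, 18, 6, 10, 5, 4, 3] ((563.434326171875, -244.3788299560547), (81.10746002197266, 30.319873809814453), 82.89102172851562)
d [[307.2, 138.7], [307.4, 132.8], [307.9, 122.8], [308.0, 119.8]]
w 1860 [0, 0, 0, 0, 0, 0, 0, 0, 5, 54, 57, 70, 60, 66, 130, 627, 596, 64, 23, 25, 24, 30, 29] ((571.6905517578125, -248.87733459472656), (72.82024383544922, 15.292475700378418), 83.63721466064453)
w [[276.2, 226.0], [276.2, 233.2], [276.2, 248.0], [276.2, 253.1]]
[ 0.73 -0.05  0.3 ] [-0.07 -0.11 -0.  ] [ 564.4080233  -246.56858055  162.99911026]
[ 1.17 -0.5   1.66] [-0.08 -0.09 -0.03] [ 564.38336182 -246.57751594  162.96555119]
[0.28 0.22 1.13] [-0.06 -0.18  0.05] [ 564.40373302 -246.55251897  162.98429821]
```

View pics/c5.png

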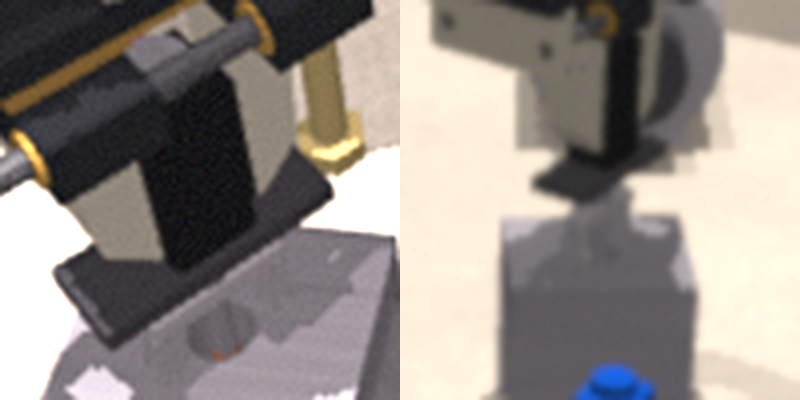

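The crossbar top reads 150.2–151 mm, so the tip is near 38 mm and the slide near 12 mm. The bar centre (563.0,-248.4) matches the bore (563.1,-248.1), and the copper band shows inside the bore in the scene crop at (225,350). The push agrees with about 3.2 N. Handing in.

```bash
python3 - <<'E'
from plant import bot
o=bot.get_obs();print(o['time'],o['tool_pos'],o['grip_width'],abs(o['dq']).max()); print(bot.close_job())
E
```

```text
16.55 [ 564.40373302 -246.55251897  162.98429821] 25.69693984075409 0.00263145133076757
the job is handed in; nothing more can be done
None
```

I gripped the large black gauge, lifted it clear of its rest and lowered its rod through the round bore. I handed in at 16.6 s with the gauge still gripped there. The hand-in gives no verdict, so the result below rests on my own last checks.

- **Slide reading:** the crossbar top measured about 150–151 mm, so the reading is about 12 mm. That is 12 mm below foot contact, which came at a tool (TCP) height of about 175 mm.
- **Push:** the net vertical force was noisy, between 0.3 and 1.7 N. That fits about 3.2 N of spring push less the gauge's weight.
- **Centring:** in the scene camera the crossbar centre was 0.3 mm from the bore centre. The wrist camera put it about 0.7 mm off along y.
- **Upright and still:** before lowering, the rod looked vertical in the scene and wrist views. At hand-in the arm was practically still, with the fingers closed on the handle at 25.7 mm.
- **Disagreement:** the side camera reads y about 4–6 mm higher than the other two. It does so on the bore and the gauge alike, so I took it as calibration bias and used only differences within each view.
- **Not checked:** I took no final picture of the bystanders. The arm kept above them throughout, and I felt no contact apart from the foot on the bracket.

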